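# Pop the breaker hatch of the bench power unit and reset the breaker

### The job

The bench power unit has tripped. With closed fingertips press lightly on the ribbed front edge of its small steel hatch until it stops and let go, so that the push-push latch releases (pressed shut once more, it would lock again) and the hatch springs up by itself; keep your hand off it for two seconds once it is up, to see that it stays. Then push the round black reset button beneath it fully home, and leave the hatch standing open; do not pick up, shift or knock over anything on the bench.

Things in the scene. Friction and masses are not known exactly. Their poses are not given: they have to be found in the camera images.
- unit: Bench power unit: fixed grey steel box 170 (x) x 250 (y) x 85 mm high. Origin: centre of its underside; x to its rear (away from its slotted front), y to its left, z up. In the left half of its top is a well, x -46 to +30, y 0 to 110 mm, 36 mm deep, shut by the hatch; before it a finger recess (y 18 to 92), 10 mm lower than the top. On the right half: a round socket, a rocker, a loose spool.
- hatch (a joint): Hatch angle, rad: 0 (within 0.01) shut and latched, flush with the unit's top; negative pressed in (stop at -0.085); 2.2 open, its stop. Pressed in past -0.055 (3.3 mm at the ribs; the stop is at 5.1 mm; about 3 N until the stop) and let go, it is unlatched and a damped spring swings it slowly up to 2.2 in 2.5 to 3 s, where it stays. Pushed shut and fully in again, it would latch again.
- hatch_press (a point): Point to press: on the shut hatch's top face, middle of its ribbed front edge, 14 mm in from the edge. The hatch is a flat steel plate 75 mm (front to rear) x 107 mm x 3 mm, hinged along its rear edge. A small white latch tongue hangs under its front edge. The point moves with the hatch.
- hatch_hinge (a point): Middle of the hatch's hinge axis, level with the unit's top, 60 mm to the rear of the shut hatch's hatch_press point. The open hatch rises 60 mm above the unit's top and leans 44 mm to the rear of here.
- reset_button (a joint): Travel of the reset button, m: 0 to 0.001 tripped (proud), 0.006 fully home at a firm stop. It moves straight down against about 3 N of friction and stays where it is left.
- reset_top (a point): Centre of the top of the reset button: plain, round, black, 16 mm across, in a steel hex nut, at x -16, y +85 mm of the unit; covered by the shut hatch. Tripped, its top is 10 mm below the unit's top; home, 16 mm. Free round its axis: 25 mm to the left wall, 46 rear, 30 front, 16 to the latch body (black, mid front wall). The two lower slotted 12 mm caps at the well's right are fuses, not used.
- solder_spool_top: Loose spool of solder with green flanges, 42 mm across, 52 mm high, standing on the right half of the unit's top. Origin: centre of its underside. Leave it alone.
- solder_spool: Loose larger solder spool with green flanges, 58 mm across, 75 mm high, on the bench to the left of the unit. Origin: centre of its underside. Leave it alone.
- flux_tin: Loose round flat metal tin, 71 mm across, 36 mm high, on the bench to the left of the unit. Origin: centre of its underside. Leave it alone.
- spray_bottle: Loose blue spray bottle, 74 mm across, 190 mm high, on the bench to the right of the unit. Origin: centre of its underside. Leave it alone.
- copper_cap: Loose copper lantern cap with a domed lid, 92 mm across, 110 mm high, on the bench behind the unit. Origin: centre of its underside. Leave it alone.
- pliers: Loose pliers with orange grips, 130 mm long, 13 mm thick, lying on the bench in front of the unit. Origin: near the pivot, on the bench. Leave them alone.
- screwdriver: Loose screwdriver with a wooden handle, 170 mm long, lying on the bench in front of the unit. Origin: at its underside, near its middle. Leave it alone.

How it is judged:
By the outcome, as a careful person would: the job done as asked, in the order asked, and still so for the second after the job is handed in, with the robot touching nothing.
It also fails if it takes over 45 s, if anything falls off the work surface, if the arm or the gripper's body presses on something with over 40 N, if the wrist force passes 120 N, or if a joint passes its speed limit or range.

### The arm

A 6-joint arm with a two-finger parallel gripper is mounted at the origin on the work surface. World frame = base frame: x ahead of the robot, y to its left, z up, the work surface at z = 0. Lengths are in m, angles in degrees, forces in N, time in s.
With the tool pointing down it reaches from about 0.35 to 0.875 m from the base axis. Payload 4.2 kg.
Tool frame: the origin (TCP) lies between the finger pads; the fingertips stand 8 mm ahead of it and the grasp point (between the pads) lies 11 mm behind it; z points along the fingers, y is the line along which they close (so a half turn about z gives the same grasp; the last joint's range is limited). The gripper opens to 87 mm and grips with 3 to 60 N. Pads are 19 mm wide; open, the fingers measure 117 mm over their backs; the gripper's body (75 mm by 190 mm) begins 51 mm behind the grasp point.
Start: joints at [-61.788, 22.042, 0.453, 0, -68.411, -14.817], TCP at [0.145, -0.608, 0.231] pointing down, gripper open.
Joint ranges: [-179.83, 179.83], [-69.29, 118.12], [-61.27, 80.66], [-181.25, 117.63], [-171.15, -9.14], [-177.46, 177.46]. Speed limits (degrees/s): [159.86, 159.86, 180, 180, 180, 180].

### API

Orientations are given as a 3x3 rotation matrix whose columns are the frame's x, y, z axes.
In Python, from station import sense, capture, camera_model, finish_job, find_in gives the robot as it stands. The module is installed in compiled form; this text tells all that it offers.
- The arm moves only by the tool arm_command, never from a script. Its argument "motion" is a list of rows, each a list of 7 numbers: the finger opening in mm, from 0 to 87, then the shift along the tool's x, y, z in mm, then the turn, a rotation vector about the tool's x, y, z in rad. In form: [[jaw, dx, dy, dz, rx, ry, rz], ...]. A call has 1 to 8 rows; each row shifts and turns the commanded pose from where the row before left it, along the tool's axes as they then stand; what a row does not reach is not made up. A row lasts 1/10 s, in which the tool goes at most 50 mm and 8.59 degrees, less where a joint would pass 70% of its speed; a pose out of reach is approached as far as the arm can. A call with a gripper value outside its range is refused whole. The fingers move at their own pace and stop on an object; the grip force is fixed at half the most. Time passes only in rows, so rows that do not move let the fingers close. It gives the time, the measured TCP pose, the force, the opening and the grip force at its end, in the units of the state.
- sense(): the state, without advancing time (a new reading comes with each control period).
- capture(name): name is "scene" or "top"; returns the picture (480x640x3 uint8, red, green, blue); there is no depth.
- camera_model(name): a dict with "fx", "fy", "cx", "cy" (pixels), "k1" (the pictures are not rectified: a ray, as slopes to the right and down, at radius r is drawn at 1 + k1 r^2 times it, then the intrinsics apply), "R" (3x3) and "t" (3): a world point X has camera coordinates R X + t. Camera axes: x right, y down, z forward; pixel columns grow to the right and rows downward; lengths in m; the calibration is good to about 2 mm. A picture is of the moment at which its call begins. camera_model takes no time and is no camera call.
- finish_job(): hands the job in; it is judged then, once.
Trained networks look in the newest picture that a camera, given by its name, has taken for a name from the list of things; names that differ only in an ending like _2 or _b are one class to them, and where a whole thing is asked for, a point or a joint stands for the part that bears it (a point fixed in the world has none). Each returns a list of dicts, best first, with "p" (0 to 1); they miss things now and then, are a little off and sometimes report something else, mostly with a low value. They report only what shows in the picture. A call takes as long as a camera call.
- find_in(target, camera): "location" ([row, column] in pixels, amid what is visible of it).
The state is a dict: "time_s": time; "joints": joint angles; "joint_velocities": joint speeds; "effort": joint torques, N m; "tcp_pos": TCP position; "ee_rot": TCP orientation; "wrist_force": force on the tool from outside, world axes, zero at the start; "moment": the same for the moment, N m; "gripper_width": opening from 0.0 (shut) to 1.0 (fully open); "gripper_force": force on a finger pad.
Only numpy, scipy, OpenCV 4.12 (cv2) and the standard library are available. Lean on these libraries where they do the work, as an engineer would, in place of code of your own. Each camera call takes 0.05 s, during which the arm holds its last target. There are 200 camera calls.

## Working session

There is one attempt and no reset: what is moved stays moved. The work goes in short steps, Python scripts to look and compute and a tool call to move; the robot and the scene stay as the last step left them, time stands still between calls to the robot, and variables do not carry over. Pictures are saved under pics/ and viewed, at most 10 in all, crops included, and the job is handed in when it is done.

Besides the shell and the picture viewer there is one more tool, called after "Request:" as name(argument=value, ...), one argument or row to a line, values as JSON. arm_command: Moves the arm, as the interface text tells. Its arguments: {"type":"object","properties":{"motion":{"type":"array"}},"required":["motion"]}

```bash
mkdir -p pics
cat > h.py <<'E'
import numpy as np, cv2
from station import *
def ray(cam,rc):
    m=camera_model(cam); R=np.array(m["R"]);t=np.array(m["t"])
    d=np.array([(rc[1]-m["cx"])/m["fx"],(rc[0]-m["cy"])/m["fy"]]); s=d.copy()
    for _ in range(20): s=d/(1+m["k1"]*(s@s))
    return -R.T@t, R.T@np.array([*s,1.])
def atz(cam,rc,z):
    c,d=ray(cam,rc); return c+d*(z-c[2])/d[2]
def tri(r1,r2):
    a,d=ray("scene",r1); b,e=ray("top",r2)
    k=np.linalg.lstsq(np.c_[d,-e],b-a,rcond=None)[0]
    p,q=a+k[0]*d,b+k[1]*e
    return (p+q)/2,np.linalg.norm(p-q)
def proj(cam,X):
    m=camera_model(cam); c=np.array(m["R"])@X+np.array(m["t"]); s=c[:2]/c[2]; s=s*(1+m["k1"]*(s@s))
    return [m["fy"]*s[1]+m["cy"],m["fx"]*s[0]+m["cx"]]
def snap(cam,name):
    im=capture(cam); cv2.imwrite(f"pics/{name}.png",im[:,:,::-1]); return im
E
python3 - <<'E'
from h import *
np.set_printoptions(precision=4,suppress=True)
for c in("scene","top"):
    snap(c,c+"0")
    print(c,"cam at",ray(c,(240,320))[0])
    for n in("unit","hatch","hatch_press","hatch_hinge","solder_spool_top","spray_bottle"):
        for f in find_in(n,c)[:2]: print(n,f["p"],f["location"],atz(c,f["location"],.085))
s=sense();print(s["tcp_pos"],s["ee_rot"],s["time_s"])
E
```

```text
scene cam at [ 0.9278 -0.4378  0.8928]
unit 0.61 [239.1, 324.7] [0.5812 0.0008 0.085 ]
unit 0.51 [249.9, 215.7] [ 0.4547 -0.1393  0.085 ]
hatch 0.67 [212.6, 266.4] [ 0.465  -0.0237  0.085 ]
hatch_press 0.9 [207.7, 335.8] [0.5519 0.0667 0.085 ]
hatch_hinge 0.81 [211.3, 338.0] [0.5601 0.063  0.085 ]
solder_spool_top 0.68 [260.7, 319.3] [ 0.603  -0.0392  0.085 ]
spray_bottle 0.58 [338.0, 292.4] [ 0.6638 -0.1749  0.085 ]
top cam at [0.4605 0.01   1.0674]
unit 0.84 [231.1, 299.0] [0.5625 0.0134 0.085 ]
unit 0.59 [316.2, 293.0] [0.408  0.0191 0.085 ]
hatch 0.9 [231.7, 270.0] [0.5596 0.0661 0.085 ]
hatch_press 0.56 [235.5, 275.0] [0.5529 0.0568 0.085 ]
hatch_press 0.34 [178.5, 401.2] [ 0.6673 -0.1731  0.085 ]
hatch_hinge 0.6 [236.7, 272.8] [0.5506 0.0607 0.085 ]
solder_spool_top 0.62 [203.5, 335.4] [ 0.6158 -0.0518  0.085 ]
spray_bottle 0.87 [179.0, 398.5] [ 0.6662 -0.1681  0.085 ]
[ 0.1448 -0.608   0.2306] [[-0.9728 -0.2316  0.    ]
 [-0.2316  0.9728 -0.    ]
 [-0.     -0.0001 -1.    ]] 0.7
```

View pics/scene0.png

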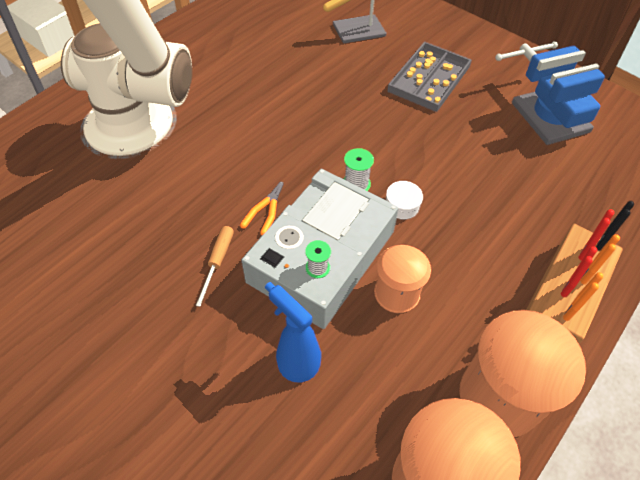

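View pics/top0.png

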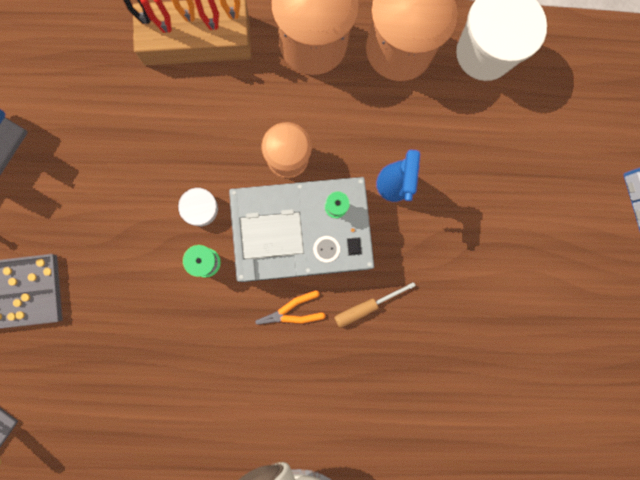

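The scene shows the grey unit with its front facing the robot. In the top view its corners are near (row 187, col 231), (178, 364), (270, 373) and (281, 236). The hatch spans rows 212–258 and cols 241–302. Next I fit the unit pose precisely.

Run:
```python
from h import *
from scipy.optimize import least_squares
np.set_printoptions(precision=4,suppress=True)
im=cv2.imread("pics/top0.png"); cv2.imwrite("pics/top0z.png",cv2.resize(im[165:295,220:390],None,fx=4.5,fy=4.5,interpolation=cv2.INTER_CUBIC))
im=cv2.imread("pics/scene0.png"); cv2.imwrite("pics/scene0z.png",cv2.resize(im[160:335,235:405],None,fx=3.4,fy=3.4,interpolation=cv2.INTER_CUBIC))
def W(p,u): c,s=np.cos(p[2]),np.sin(p[2]); return np.array([p[0]+c*u[0]-s*u[1],p[1]+s*u[0]+c*u[1],u[2]])
co=[(.085,.125,.085),(.085,-.125,.085),(-.085,-.125,.085),(-.085,.125,.085)]
px=[(187,231),(178,364),(270,373),(281,236)]
f=lambda p:np.ravel([np.subtract(proj("top",W(p,u)),q) for u,q in zip(co,px)])
r=least_squares(f,[.56,.01,0]);print(r.x,np.degrees(r.x[2]),r.fun)
for c in("top","scene"):
  for n,u in dict(press=(-.031,.055,.085),hinge=(.029,.055,.085),c1=(-.045,.108,.085),c2=(-.045,.002,.085),c3=co[0],c4=co[1],c5=co[2],c6=co[3],btn=(-.016,.085,.075)).items():
    print(c,n,W(r.x,u),np.round(proj(c,W(r.x,u)),1))
```

```text
[0.5672 0.0093 0.1083] 6.207755301324714 [ 0.6849 -1.1312  0.1917  1.1733 -0.2684  0.1405 -0.6139 -0.1622]
top press [0.5304 0.0606 0.085 ] [247.7 272.4]
top hinge [0.5901 0.0671 0.085 ] [215.1 270.1]
top c1 [0.5108 0.1118 0.085 ] [257.6 243.8]
top c2 [0.5222 0.0064 0.085 ] [253.2 302.1]
top c3 [0.6382 0.1427 0.085 ] [187.7 229.9]
top c4 [ 0.6652 -0.1058  0.085 ] [178.2 365.2]
top c5 [ 0.4962 -0.1242  0.085 ] [269.7 373.1]
top c6 [0.4692 0.1244 0.085 ] [280.4 235.8]
top btn [0.5421 0.0921 0.075 ] [241.2 255.8]
scene press [0.5304 0.0606 0.085 ] [203.6 324.6]
scene hinge [0.5901 0.0671 0.085 ] [218.7 352.4]
scene c1 [0.5108 0.1118 0.085 ] [182.  334.2]
scene c2 [0.5222 0.0064 0.085 ] [219.2 301.4]
scene c3 [0.6382 0.1427 0.085 ] [207.5 399. ]
scene c4 [ 0.6652 -0.1058  0.085 ] [308.7 321.9]
scene c5 [ 0.4962 -0.1242  0.085 ] [257.7 239. ]
scene c6 [0.4692 0.1244 0.085 ] [167.3 321.6]
scene btn [0.5421 0.0921 0.075 ] [200.1 340.2]
```

View pics/top0z.png

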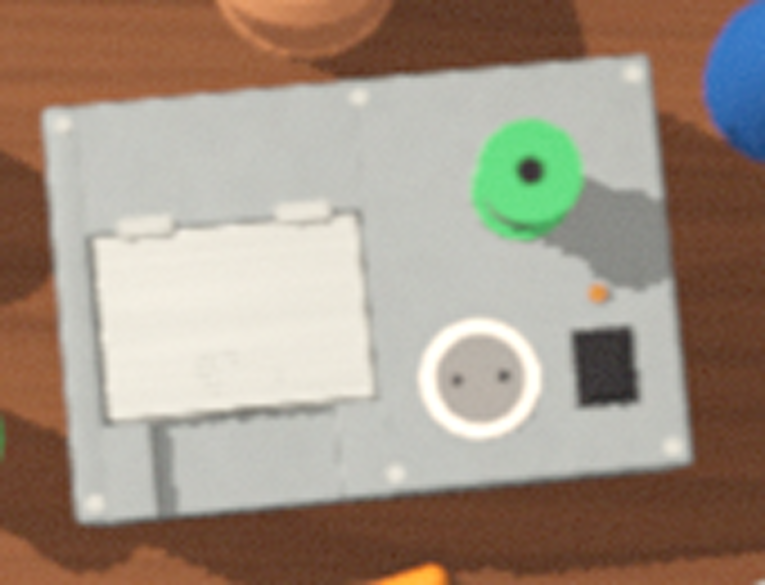

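View pics/scene0z.png

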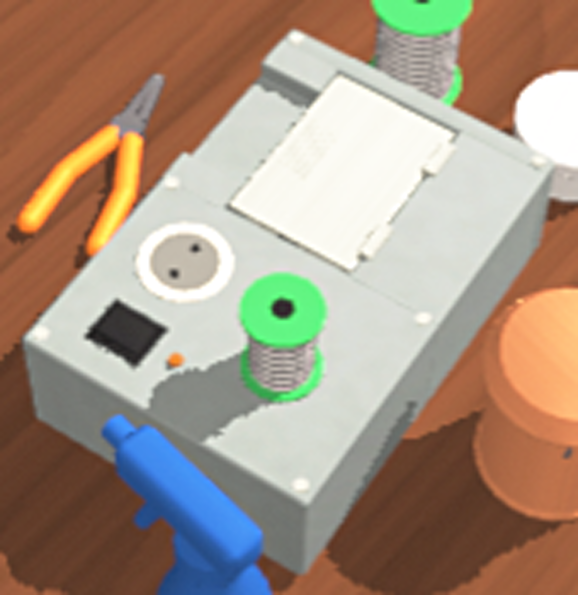

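The fit predicts the hatch corners to within about 1 px in both views. Unit yaw is about 6°, the press point is (0.530, 0.061, 0.085), and the button is (0.542, 0.092). Moving above the hatch with the jaw closing.

Request:
arm_command(
  motion=[
    [0, -20, 21, -10, 0, 0, 0],
    [0, -26, 28, -10, 0, 0, 0],
    [0, -26, 28, -10, 0, 0, 0],
    [0, -26, 28, -10, 0, 0, 0],
    [0, -26, 28, 0, 0, 0, 0],
    [0, -26, 28, 0, 0, 0, 0],
    [0, -26, 28, 0, 0, 0, 0],
    [0, -26, 28, 0, 0, 0, 0],
  ],
)

```text
time_s: 1.5
tcp_pos: [0.2915, -0.3487, 0.2709]
ee_rot: [[-0.973, -0.231, 0.001], [-0.231, 0.973, -0.0], [-0.001, -0.001, -1.0]]
wrist_force: [1.2, -1.1, 0.2]
gripper_width: 0.358
gripper_force: 0.0
```

Request:
arm_command(
  motion=[
    [0, -26, 28, 0, 0, 0, 0],
    [0, -26, 28, 0, 0, 0, 0],
    [0, -26, 28, 0, 0, 0, 0],
    [0, -26, 28, 0, 0, 0, 0],
    [0, -26, 28, 0, 0, 0, 0],
    [0, -26, 28, 0, 0, 0, 0],
    [0, -26, 28, 0, 0, 0, 0],
    [0, -26, 28, 0, 0, 0, 0],
  ],
)

```text
time_s: 2.3
tcp_pos: [0.442, -0.0824, 0.271]
ee_rot: [[-0.973, -0.232, 0.001], [-0.232, 0.973, 0.0], [-0.001, -0.0, -1.0]]
wrist_force: [-0.1, -0.8, -0.2]
gripper_width: 0.009
gripper_force: 0.0
```

Request:
arm_command(
  motion=[
    [0, -26, 28, 0, 0, 0, 0],
    [0, -26, 28, 0, 0, 0, 0],
    [0, -26, 28, 0, 0, 0, 0],
    [0, -25, 26, 0, 0, 0, 0],
    [0, 0, 0, 0, 0, 0, 0.063],
    [0, 0, 0, 0, 0, 0, 0.063],
    [0, 0, 0, 0, 0, 0, 0],
    [0, 0, 0, 0, 0, 0, 0],
  ],
)

```text
time_s: 3.1
tcp_pos: [0.5161, 0.0468, 0.2706]
ee_rot: [[-0.994, -0.109, 0.0], [-0.109, 0.994, 0.0], [-0.0, 0.0, -1.0]]
wrist_force: [0.5, -1.0, 0.5]
gripper_width: 0.007
gripper_force: 0.0
```

Request:
arm_command(
  motion=[
    [0, -8, 6, 20, 0, 0, 0],
    [0, -8, 6, 30, 0, 0, 0],
    [0, 0, 0, 30, 0, 0, 0],
    [0, 0, 0, 30, 0, 0, 0],
    [0, 0, 0, 25, 0, 0, 0],
    [0, 0, 0, 15, 0, 0, 0],
    [0, 0, 0, 0, 0, 0, 0],
  ],
)

```text
time_s: 3.8
tcp_pos: [0.5293, 0.0597, 0.1185]
ee_rot: [[-0.994, -0.108, -0.005], [-0.108, 0.994, -0.002], [0.005, -0.001, -1.0]]
wrist_force: [0.1, 0.3, 0.4]
gripper_width: 0.005
gripper_force: 0.0
```

Run:
```python
from h import *
a=snap("scene","s1");b=snap("top","t1")
z=lambda i,r,c:cv2.resize(i[r:r+150,c:c+100],None,fx=3.9,fy=3.9,interpolation=cv2.INTER_CUBIC)
cv2.imwrite("pics/c1.png",np.hstack([z(a,110,270),z(b,165,225)])[:,:,::-1])
s=sense();t=np.array(s["tcp_pos"]);print(t,s["wrist_force"])
for c in("scene","top"):print(c,proj(c,t-[0,0,.008]),proj(c,[.5304,.0606,.085]))
```

```text
[0.53126927 0.06037832 0.12112188] [ 0.22962072 -0.61391972  0.25053603]
scene [np.float64(194.10083097868255), np.float64(325.1866038166942)] [np.float64(203.580716325067), np.float64(324.54613278002)]
top [np.float64(246.1151450838976), np.float64(271.806588942777)] [np.float64(247.75683203139153), np.float64(272.44015177949433)]
```

View pics/c1.png

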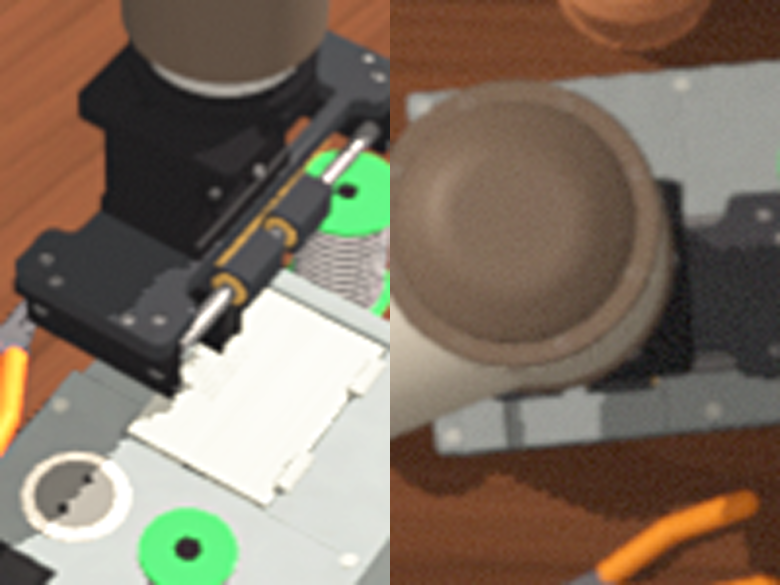

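The body's long axis runs along unit y, as intended, and the closed tips sit over the ribbed front edge at about the predicted point. The spools are clear. Pressing in small steps.

Request:
arm_command(
  motion=[
    [0, 0, 0, 10, 0, 0, 0],
    [0, 0, 0, 10, 0, 0, 0],
    [0, 0, 0, 5, 0, 0, 0],
    [0, 0, 0, 2, 0, 0, 0],
    [0, 0, 0, 2, 0, 0, 0],
    [0, 0, 0, 1, 0, 0, 0],
  ],
)

```text
time_s: 4.5
tcp_pos: [0.5304, 0.0604, 0.0906]
ee_rot: [[-0.994, -0.108, -0.001], [-0.108, 0.994, -0.0], [0.001, -0.0, -1.0]]
wrist_force: [-2.4, 0.1, 3.1]
gripper_width: 0.006
gripper_force: 1.5
```

Contact at about 3 N. Continuing to the stop.

Request:
arm_command(
  motion=[
    [0, 0, 0, 1, 0, 0, 0],
    [0, 0, 0, 1, 0, 0, 0],
    [0, 0, 0, 1, 0, 0, 0],
    [0, 0, 0, 0.5, 0, 0, 0],
  ],
)

```text
time_s: 4.9
tcp_pos: [0.5306, 0.0604, 0.0882]
ee_rot: [[-0.994, -0.108, -0.0], [-0.108, 0.994, -0.001], [0.0, -0.001, -1.0]]
wrist_force: [-6.2, 0.4, 13.1]
gripper_width: 0.008
gripper_force: 6.2
```

The force rose to 13 N at 4.8 mm, so it is at the stop. Letting go, up and to the front.

Request:
arm_command(
  motion=[
    [0, 0, 0, -12, 0, 0, 0],
    [0, 5, 0, -30, 0, 0, 0],
    [0, 15, 0, -35, 0, 0, 0],
    [0, 20, 0, -35, 0, 0, 0],
    [0, 20, 0, -30, 0, 0, 0],
    [0, 15, 0, -20, 0, 0, 0],
    [0, 0, 0, 0, 0, 0, 0],
    [0, 0, 0, 0, 0, 0, 0],
  ],
)

```text
time_s: 5.7
tcp_pos: [0.4567, 0.0528, 0.2497]
ee_rot: [[-0.994, -0.108, 0.003], [-0.108, 0.994, 0.002], [-0.003, 0.001, -1.0]]
wrist_force: [-0.2, 0.3, 0.2]
gripper_width: 0.005
gripper_force: 0.0
```

Request:
arm_command(
  motion=[
    [0, 0, 0, 0, 0, 0, 0],
    [0, 0, 0, 0, 0, 0, 0],
    [0, 0, 0, 0, 0, 0, 0],
    [0, 0, 0, 0, 0, 0, 0],
    [0, 0, 0, 0, 0, 0, 0],
    [0, 0, 0, 0, 0, 0, 0],
    [0, 0, 0, 0, 0, 0, 0],
    [0, 0, 0, 0, 0, 0, 0],
  ],
)

```text
time_s: 6.5
tcp_pos: [0.4563, 0.0525, 0.2491]
ee_rot: [[-0.994, -0.108, 0.0], [-0.108, 0.994, 0.0], [-0.0, 0.0, -1.0]]
wrist_force: [0.0, -0.3, -0.8]
gripper_width: 0.001
gripper_force: 0.0
```

Request:
arm_command(
  motion=[
    [0, 0, 0, 0, 0, 0, 0],
    [0, 0, 0, 0, 0, 0, 0],
    [0, 0, 0, 0, 0, 0, 0],
    [0, 0, 0, 0, 0, 0, 0],
    [0, 0, 0, 0, 0, 0, 0],
    [0, 0, 0, 0, 0, 0, 0],
    [0, 0, 0, 0, 0, 0, 0],
    [0, 0, 0, 0, 0, 0, 0],
  ],
)

```text
time_s: 7.3
tcp_pos: [0.4563, 0.0525, 0.2491]
ee_rot: [[-0.994, -0.108, 0.0], [-0.108, 0.994, 0.0], [-0.0, 0.0, -1.0]]
wrist_force: [0.1, -0.7, 0.6]
gripper_width: 0.003
gripper_force: 0.0
```

Request:
arm_command(
  motion=[
    [0, 0, 0, 0, 0, 0, 0],
    [0, 0, 0, 0, 0, 0, 0],
    [0, 0, 0, 0, 0, 0, 0],
    [0, 0, 0, 0, 0, 0, 0],
    [0, 0, 0, 0, 0, 0, 0],
    [0, 0, 0, 0, 0, 0, 0],
    [0, 0, 0, 0, 0, 0, 0],
    [0, 0, 0, 0, 0, 0, 0],
  ],
)

```text
time_s: 8.1
tcp_pos: [0.4562, 0.0525, 0.2491]
ee_rot: [[-0.994, -0.108, 0.0], [-0.108, 0.994, -0.0], [-0.0, -0.0, -1.0]]
wrist_force: [-0.4, -0.4, 0.2]
gripper_width: 0.003
gripper_force: 0.0
```

Run:
```python
from h import *
a=snap("scene","s2");b=snap("top","t2")
z=lambda i,r,c:cv2.resize(i[r:r+150,c:c+130],None,fx=3,fy=3,interpolation=cv2.INTER_CUBIC)
cv2.imwrite("pics/c2.png",np.hstack([z(a,110,270),z(b,165,225)])[:,:,::-1])
for c in("scene","top"):
  for f in find_in("reset_top",c)[:2]: print(c,f["p"],f["location"],atz(c,f["location"],.075))
s=sense();print(s["time_s"],s["tcp_pos"],s["wrist_force"])
```

```text
8.3 [0.45625853 0.05246567 0.24905255] [ 0.41697957 -0.21771752 -0.46740134]
```

View pics/c2.png

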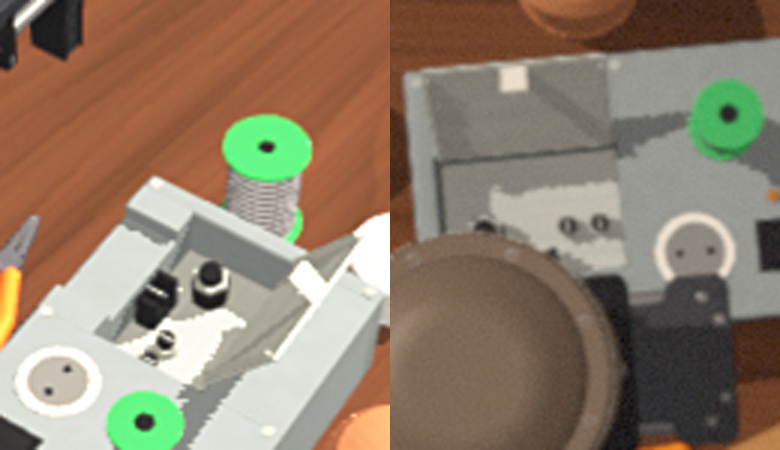

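The hatch stands fully open. The button shows in the scene view at about (row 200, col 340), exactly where predicted, with the latch body in front of it. Waiting over 2 s, then approaching.

Request:
arm_command(
  motion=[
    [0, 0, 0, 0, 0, 0, 0],
    [0, 0, 0, 0, 0, 0, 0],
    [0, 0, 0, 0, 0, 0, 0],
    [0, 0, 0, 0, 0, 0, 0],
    [0, 0, 0, 0, 0, 0, 0],
    [0, 0, 0, 0, 0, 0, 0],
    [0, 0, 0, 0, 0, 0, 0],
    [0, 0, 0, 0, 0, 0, 0],
  ],
)

```text
time_s: 9.1
tcp_pos: [0.4563, 0.0525, 0.2491]
ee_rot: [[-0.994, -0.108, 0.0], [-0.108, 0.994, 0.0], [-0.0, 0.0, -1.0]]
wrist_force: [-0.3, -0.0, -0.2]
gripper_width: 0.004
gripper_force: 0.0
```

Request:
arm_command(
  motion=[
    [0, 0, 0, 0, 0, 0, 0],
    [0, 0, 0, 0, 0, 0, 0],
    [0, 0, 0, 0, 0, 0, 0],
    [0, 0, 0, 0, 0, 0, 0],
    [0, 0, 0, 0, 0, 0, 0],
    [0, 0, 0, 0, 0, 0, 0],
    [0, 0, 0, 0, 0, 0, 0],
    [0, 0, 0, 0, 0, 0, 0],
  ],
)

```text
time_s: 9.9
tcp_pos: [0.4563, 0.0525, 0.249]
ee_rot: [[-0.994, -0.108, 0.0], [-0.108, 0.994, 0.0], [-0.0, 0.0, -1.0]]
wrist_force: [0.1, -0.1, -0.5]
gripper_width: 0.005
gripper_force: 0.0
```

Request:
arm_command(
  motion=[
    [0, 0, 0, 0, 0, 0, 0],
    [0, 0, 0, 0, 0, 0, 0],
    [0, 0, 0, 0, 0, 0, 0],
    [0, 0, 0, 0, 0, 0, 0],
    [0, 0, 0, 0, 0, 0, 0],
    [0, 0, 0, 0, 0, 0, 0],
    [0, 0, 0, 0, 0, 0, 0],
    [0, 0, 0, 0, 0, 0, 0],
  ],
)

```text
time_s: 10.7
tcp_pos: [0.4563, 0.0525, 0.2491]
ee_rot: [[-0.994, -0.108, 0.0], [-0.108, 0.994, 0.0], [-0.0, 0.0, -1.0]]
wrist_force: [0.7, 0.1, 0.5]
gripper_width: 0.006
gripper_force: 0.0
```

Request:
arm_command(
  motion=[
    [0, -20, 8, 0, 0, 0, 0],
    [0, -30, 10, 10, 0, 0, 0],
    [0, -30, 10, 30, 0, 0, 0],
    [0, -12, 6, 35, 0, 0, 0],
    [0, 0, 0, 35, 0, 0, 0],
    [0, 0, 0, 25, 0, 0, 0],
    [0, 0, 0, 10, 0, 0, 0],
    [0, 0, 0, 0, 0, 0, 0],
  ],
)

```text
time_s: 11.5
tcp_pos: [0.5435, 0.0958, 0.1029]
ee_rot: [[-0.994, -0.108, -0.003], [-0.108, 0.994, -0.001], [0.003, -0.001, -1.0]]
wrist_force: [-0.4, 0.7, -0.2]
gripper_width: 0.005
gripper_force: 0.0
```

Run:
```python
from h import *
a=snap("scene","s3")
cv2.imwrite("pics/c3.png",cv2.resize(a[130:260,260:420],None,fx=4,fy=4,interpolation=cv2.INTER_CUBIC)[:,:,::-1])
s=sense();t=np.array(s["tcp_pos"]);u=(t[:2]-[.5672,.0093]);c,q=np.cos(.1083),np.sin(.1083)
print(t,"unit xy",c*u[0]+q*u[1],-q*u[0]+c*u[1],s["wrist_force"],s["time_s"])
```

```text
[0.54449057 0.0962293  0.10441543] unit xy -0.01318032825491723 0.08887463254736752 [-0.02376048  0.02870468  1.39007744] 11.55
```

View pics/c3.png

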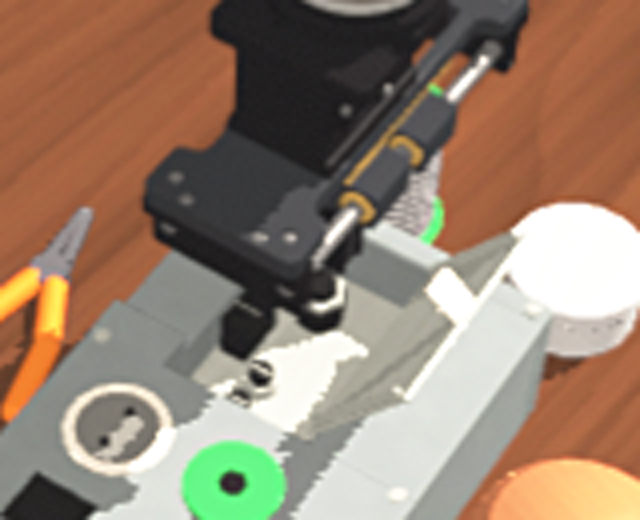

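The fingers are above the button at unit xy (-13, 89) mm, and the hatch and spools are clear. Pressing down.

Request:
arm_command(
  motion=[
    [0, 0, 0, 7, 0, 0, 0],
    [0, 0, 0, 7, 0, 0, 0],
    [0, 0, 0, 5, 0, 0, 0],
    [0, 0, 0, 2, 0, 0, 0],
    [0, 0, 0, 2, 0, 0, 0],
    [0, 0, 0, 1, 0, 0, 0],
  ],
)

```text
time_s: 12.15
tcp_pos: [0.5438, 0.0961, 0.0802]
ee_rot: [[-0.994, -0.108, -0.0], [-0.108, 0.994, -0.0], [0.0, -0.0, -1.0]]
wrist_force: [-2.2, -0.4, 2.4]
gripper_width: 0.007
gripper_force: 1.5
```

Request:
arm_command(
  motion=[
    [0, 0, 0, 1, 0, 0, 0],
    [0, 0, 0, 1, 0, 0, 0],
  ],
)

```text
time_s: 12.35
tcp_pos: [0.5438, 0.0961, 0.0781]
ee_rot: [[-0.994, -0.108, -0.0], [-0.108, 0.994, -0.0], [0.0, -0.0, -1.0]]
wrist_force: [-2.1, 0.5, 3.3]
gripper_width: 0.008
gripper_force: 1.5
```

Request:
arm_command(
  motion=[
    [0, 0, 0, 1, 0, 0, 0],
    [0, 0, 0, 0.7, 0, 0, 0],
    [0, 0, 0, 0, 0, 0, 0],
  ],
)

```text
time_s: 12.65
tcp_pos: [0.5439, 0.0961, 0.0773]
ee_rot: [[-0.994, -0.108, -0.0], [-0.108, 0.994, -0.0], [0.0, -0.0, -1.0]]
wrist_force: [-3.9, -0.0, 8.6]
gripper_width: 0.002
gripper_force: 4.3
```

Request:
arm_command(
  motion=[
    [0, 0, 0, 0.7, 0, 0, 0],
    [0, 0, 0, 0.5, 0, 0, 0],
    [0, 0, 0, 0, 0, 0, 0],
  ],
)

```text
time_s: 12.95
tcp_pos: [0.5439, 0.0961, 0.0771]
ee_rot: [[-0.994, -0.108, -0.0], [-0.108, 0.994, -0.001], [0.0, -0.001, -1.0]]
wrist_force: [-6.3, 0.2, 14.3]
gripper_width: 0.004
gripper_force: 7.2
```

Firm stop: 14 N with no further travel at z 0.0771 (home is about 0.077). Retreating straight up, then to the front.

Request:
arm_command(
  motion=[
    [0, 0, 0, -10, 0, 0, 0],
    [0, 0, 0, -25, 0, 0, 0],
    [0, 0, 0, -35, 0, 0, 0],
    [0, 10, 0, -35, 0, 0, 0],
    [0, 30, 0, -35, 0, 0, 0],
    [0, 40, 0, -30, 0, 0, 0],
    [0, 40, 0, -5, 0, 0, 0],
    [0, 20, 0, 0, 0, 0, 0],
  ],
)

```text
time_s: 13.75
tcp_pos: [0.4035, 0.081, 0.2518]
ee_rot: [[-0.994, -0.108, 0.004], [-0.108, 0.994, 0.003], [-0.004, 0.003, -1.0]]
wrist_force: [1.2, 0.5, -0.1]
gripper_width: 0.003
gripper_force: 0.0
```

Request:
arm_command(
  motion=[
    [0, 0, 0, 0, 0, 0, 0],
    [0, 0, 0, 0, 0, 0, 0],
    [0, 0, 0, 0, 0, 0, 0],
    [0, 0, 0, 0, 0, 0, 0],
  ],
)

```text
time_s: 14.15
tcp_pos: [0.4058, 0.0813, 0.2497]
ee_rot: [[-0.994, -0.107, -0.001], [-0.107, 0.994, -0.001], [0.001, -0.0, -1.0]]
wrist_force: [-0.1, 0.3, 0.3]
gripper_width: 0.003
gripper_force: 0.0
```

Run:
```python
from h import *
a=snap("scene","s4")
cv2.imwrite("pics/c4.png",cv2.resize(a[130:350,190:430],None,fx=2.7,fy=2.7,interpolation=cv2.INTER_CUBIC)[:,:,::-1])
s=sense();print(s["tcp_pos"],s["wrist_force"],s["time_s"])
```

```text
[0.40564487 0.08127966 0.24966413] [ 0.56341598  1.07889761 -0.60198398] 14.2
```

View pics/c4.png

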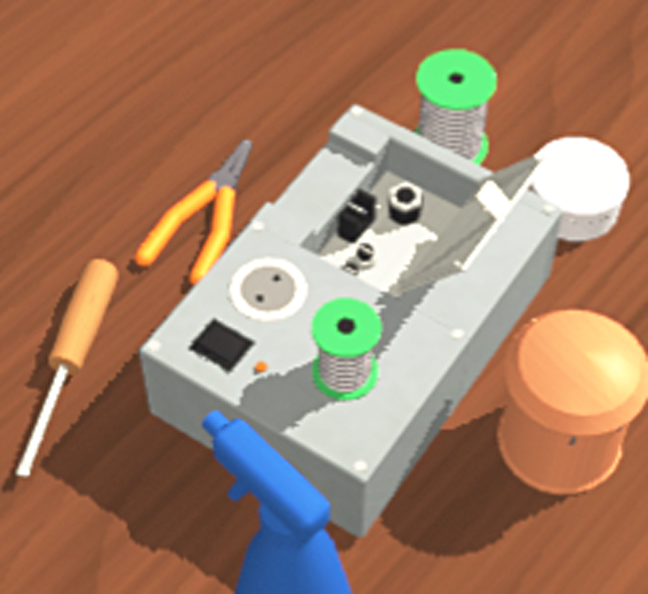

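The button is now sunk into its nut (crop pixel row 195, col 405), the hatch stands open, and nothing else has moved.

```bash
python3 -c "
from station import *
print(finish_job())"
```

```text
the job is handed in; nothing more can be done
None
```

The job is handed in: the hatch sprang open on one press and stayed up for over two seconds untouched, the reset button was then pressed to its firm stop, the hatch was left open, and the last picture shows nothing on the bench disturbed.

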